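# Clear the viewing stage, seat the block and hold the magnifier in focus

### The job

Get the blue tissue cassette ready to be looked at: first carry both wax offcuts off the dark viewing stage into the white trimmings tray, then seat the blue cassette flat between the stage's six locating pins, wax side up, and let it go. Last, take the hand magnifier by its handle and hold its lens level over the middle of the wax block, at the height that the red index on the post marks as its focus, without touching the block; finish there, still holding it. Leave the index, the green cassette, the forceps and the timer as they are, and do not shove the tray about.

Things in the scene. Friction and masses are not known exactly. Their poses are not given: they have to be found in the camera images.
- seat (a point): Middle of the seat, on the plate's top, 15 mm above the worktop; axes as the stage's. Six steel pins frame it, 6 mm high, 5 mm thick, tapering to 2 mm over their upper 3.5 mm: four at x = +-15.5, y = +-18.25 mm, two at x = +-26.5, y = 0. The cassette lies between them, long side along x, either way round; play about 1.7 mm each side in y, 4 mm in x.
- index_tip (a point): White tip of the red index, a small flag on a red collar (20 mm across) on the focus post; the tip points to the seat, 25 mm from the post's axis. Its height is where the lens must be: the middle of the rim's thickness level with it. 50 to 82 mm above the plate's top, different each time. Axes as the stage's.
- index (a joint): Height setting of the red collar on the focus post, 0 to 0.032 m up; the index tip is 50 mm above the plate at 0. Stiff friction; to be left as found.
- offcut_0_center (a point): Middle of the ivory wax offcut, a chunky broken piece 24 mm (x) by 16 mm (y) by 13 to 15 mm high, 11 g, lying in the seat; the point is 7 mm above its underside. Its two long sides (facing its +-y) are flat, upright and parallel.
- offcut_1_center (a point): Middle of the pinkish wax offcut, 22 mm (x) by 16 mm (y) by 11 to 15 mm high, 11 g, lying on the stage plate about 57 mm to the -x side of the seat (nearer the robot); the point is 7 mm above its underside. Its two sides facing +-y are flat, upright and parallel.
- tray_floor (a point): Middle of the inner floor (3 mm above the worktop) of the loose white trimmings tray, an open plastic box 78 mm (x) by 110 mm (y) by 35 mm high with 3 mm walls, 0.45 kg.
- block_center (a point): Middle of the blue cassette, 6.5 mm above its underside, 13 mm high in all, about 12 g: a light blue base 28 mm wide (x), 40 mm long (y), 6 mm high, and on it an ivory wax block 24 mm wide, 34 mm long (its middle 1 mm to -y), 7 mm high. A slanting label face stands out up to 6 mm farther at the +y end. z up.
- green_cassette: The same cassette with a green base: a bystander. Origin at the middle of its underside.
- lens_center (a point): Centre of the magnifier's lens, in the middle of its rim's thickness. The magnifier weighs about 90 g; it is black, lies flat, is 14 mm thick throughout, with a round rim 62 mm across; z is the lens axis (up), the handle runs off to -x.
- handle_center (a point): Middle of the magnifier's straight black handle, 88.5 mm from the lens centre along the magnifier's -x, half-way up its 14 mm thickness. The handle is 85 mm long (x), 18 mm wide (y), with flat parallel sides; same axes as the lens.
- forceps: Steel forceps, 134 mm long, 8 mm high, lying on the worktop: a bystander. Origin at the middle of the underside.
- timer: White lab timer with dark display, 62 x 66 x 19 mm, lying on the worktop: a bystander. Origin at the middle of the underside.
- stage: The fixed viewing stage, a dark grey plate 200 mm (x, from -80 to +120 mm) by 96 mm (y), top 15 mm above the worktop. Origin on the worktop under the middle of the seat; z up. At x = 100 mm, y = 0 stands the steel focus post, 10 mm thick, 98 mm above the plate.
- magnifier: The magnifier: origin on its underside below the lens centre.
- tray: The trimmings tray: origin at the middle of its underside.
- blue_cassette: The blue cassette: origin on its underside, 3 mm to the +y side of the point at its middle. It lies, like the green one, in the 100 mm wide lane between the wooden drawer box (72 mm high) and the white water bath (150 mm high, front wall 50 to 70 mm behind the cassette): its long side runs across the lane, so there is room for fingers at its long sides, not at its ends.
- offcut_0: The ivory offcut: origin at the middle of its underside.
- offcut_1: The pinkish offcut: origin at the middle of its underside.

How it is judged:
By the outcome, as a careful person would: the job done as asked, in the order asked, and still so for the second after the job is handed in, while the arm keeps its last pose, push and grip.
It also fails if it takes over 72 s, if anything falls off the work surface, if the arm or the gripper's body presses on something with over 40 N, if the wrist force passes 120 N, or if a joint passes its speed limit or range.

### The arm

A 6-joint arm with a two-finger parallel gripper is mounted at the origin on the work surface; the furniture and walls round the work are solid. World frame = base frame: x ahead of the robot, y to its left, z up, the work surface at z = 0. Lengths are in m, angles in rad, forces in N, time in s.
With the tool pointing down it reaches from about 0.35 to 1 m from the base axis. Payload 7.1 kg.
Tool frame: the origin (TCP) lies at the very end of the fingers, on their centre line; the grasp point (between the pads) lies 19 mm behind it (ctrl.grasp_offset is the distance from the TCP to the grasp point, in m); y points along the fingers, x is the direction in which the jaws open and shut, and the axes are right-handed (so a half turn about y gives the same grasp; the last joint's range is limited). The gripper opens to 85 mm and grips with 20 to 120 N. Pads are 22 mm wide; open, the fingers measure 114 mm over their backs; the gripper's body (76 mm by 85 mm) begins 54 mm behind the grasp point. The pads swing forward as they close: fully open they stand 13 mm farther back than shut.
Start: joints at [-1.237, 0.423, 1.63, -0, 1.089, -0.019], TCP at [0.216, -0.586, 0.231] pointing down, gripper open.
Joint ranges: [-3, 3], [-0.9, 2.11], [0.09, 2.58], [-1.31, 4.45], [0.11, 2.69], [-2.54, 2.54]. Speed limits (rad/s): [2.39, 2.39, 3.01, 3.14, 3.14, 3.14].

### API

Orientations are given as [roll, pitch, yaw] about the fixed x, y, z axes, in that order (R = Rz(yaw) Ry(pitch) Rx(roll)).
In Python, from plant import ctrl gives the robot as it stands. Calls block until the motion is done:
- ctrl.reach(position, orientation): joint-space move of the TCP to a pose.
- ctrl.move_linear(position, frame=None, feed=0.15, until_force=None): straight line of the TCP; frame=None keeps the orientation; feed is the mean speed in m/s. With until_force (N) it stops when the force on the tool has changed by that much, and returns True; else False.
- ctrl.set_joints(angles): joint-space move.
- ctrl.gripper_to(opening, effort=None): finger opening in m; effort is the grip in N (None keeps the last); returns when the fingers have stopped.
- ctrl.pause(seconds).
- ctrl.inverse_kinematics(position, orientation): joint angles nearest the present ones, or None.
- ctrl.snapshot(name): name is "scene" or "top" or "wrist"; returns a dict with "image" (400x640x3 uint8, red, green, blue), "mtx" (3x3 intrinsics, pixels), "cam_to_world" (4x4, takes a point from camera to world coordinates); the wrist camera has in their place "hand_eye" (4x4, takes a point from camera to tool coordinates, whose origin is the TCP and whose axes are the tool frame's). Camera axes: x right, y up, looking along -z (the intrinsics and any distortion apply to the point x, -y, -z); pixel columns grow to the right and rows downward; lengths in m; the calibration is good to about 2 mm. A picture is of the moment at which its call begins: read the wrist's pose just before it. There is no depth.
A pose or a line that the arm cannot do raises ctrl.MotionError and nothing moves.
- ctrl.close_job(): hands the job in, once; it reports no verdict.
Readings, each from a call of its own:
- ctrl.current_time(): time.
- ctrl.current_joint_positions(): joint angles.
- ctrl.current_dq(): joint speeds.
- ctrl.current_effort(): joint torques, N m.
- ctrl.current_ee_pos(): TCP position.
- ctrl.current_orientation(): TCP orientation.
- ctrl.current_contact_force(): force on the tool from outside, world axes, zero at the start.
- ctrl.current_wrist_torque(): the same for the moment, N m.
- ctrl.current_opening(): finger opening in m.
Only numpy, scipy, OpenCV 4.12 (cv2) and the standard library are available. Lean on these libraries where they do the work, as an engineer would, in place of code of your own. Each camera call takes 0.05 s, during which the arm holds its last target.

## Working session

There is one attempt and no reset: what is moved stays moved. The work goes in short steps, each a Python script; the robot and the scene stay as the last script left them, time stands still between calls to the robot, and variables do not carry over. Pictures are saved under pics/ and viewed, and the job is handed in when it is done.

```bash
ls; mkdir -p pics; cat > h.py <<'E'
import numpy as np, cv2
from plant import ctrl
def snap(name,save):
    if name=="wrist":
        p=np.array(ctrl.current_ee_pos()); o=np.array(ctrl.current_orientation())
    s=ctrl.snapshot(name); im=s["image"]
    cv2.imwrite(f"pics/{save}.png",im[:,:,::-1])
    if name=="wrist":
        T=np.eye(4);T[:3,:3]=rot(o);T[:3,3]=p
        s["cam_to_world"]=T@np.array(s["hand_eye"])
    np.savez(f"pics/{save}.npz",image=im,mtx=s["mtx"],c2w=s["cam_to_world"],keys=str({k:(v if k!="image" else 0) for k,v in s.items()}))
    return s
def rot(o):
    from scipy.spatial.transform import Rotation as R
    return R.from_euler('xyz',o).as_matrix()
def ray(d,u,v):
    K=d["mtx"];T=d["c2w"]
    r=np.array([(u-K[0,2])/K[0,0],-(v-K[1,2])/K[1,1],-1.])
    return T[:3,3],T[:3,:3]@r
def onplane(d,u,v,z):
    o,r=ray(d,u,v); return o+r*(z-o[2])/r[2]
def proj(d,P):
    K=d["mtx"];T=d["c2w"]; c=T[:3,:3].T@(np.array(P)-T[:3,3])
    return np.array([K[0,0]*c[0]/-c[2]+K[0,2],K[1,1]*-c[1]/-c[2]+K[1,2]])
def tri(*obs):
    A=np.zeros((3,3));b=np.zeros(3)
    for d,u,v in obs:
        o,r=ray(d,u,v); r=r/np.linalg.norm(r); M=np.eye(3)-np.outer(r,r); A+=M;b+=M@o
    return np.linalg.solve(A,b)
def ld(n): return dict(np.load(f"pics/{n}.npz"))
E
python3 - <<'E'
from h import *
for n in("scene","top","wrist"):
    s=snap(n,n+"0"); print(n,{k:np.round(v,4).tolist() for k,v in s.items() if k!="image"})
print(ctrl.current_time(),ctrl.current_orientation(),ctrl.grasp_offset)
E
```

```text
pics
scene {'mtx': [[429.6253, 0.0, 321.4146], [0.0, 429.6253, 202.6782], [0.0, 0.0, 1.0]], 'cam_to_world': [[-0.7489, 0.4247, -0.5088, -0.1607], [-0.6626, -0.4966, 0.5607, 0.6561], [-0.0146, 0.757, 0.6533, 0.9037], [0.0, 0.0, 0.0, 1.0]]}
top {'mtx': [[439.7901, 0.0, 320.7758], [0.0, 439.7901, 197.4185], [0.0, 0.0, 1.0]], 'cam_to_world': [[0.0151, 0.9873, -0.1579, 0.3259], [-0.9999, 0.0139, -0.0086, -0.0486], [-0.0063, 0.158, 0.9874, 1.1768], [0.0, 0.0, 0.0, 1.0]]}
wrist {'mtx': [[313.3593, 0.0, 317.8943], [0.0, 313.3593, 196.0882], [0.0, 0.0, 1.0]], 'hand_eye': [[1.0, 0.0002, 0.001, 0.0001], [0.0009, 0.266, -0.964, -0.1423], [-0.0004, 0.964, 0.266, 0.0678], [0.0, 0.0, 0.0, 1.0]], 'cam_to_world': [[0.3451, 0.9045, 0.2504, 0.2796], [-0.9386, 0.3333, 0.0897, -0.5629], [-0.0023, -0.2659, 0.964, 0.3729], [0.0, 0.0, 0.0, 1.0]]}
0.15 [-1.57078659e+00  1.21420045e-03 -1.21802654e+00] 0.0187
```

View pics/scene0.png

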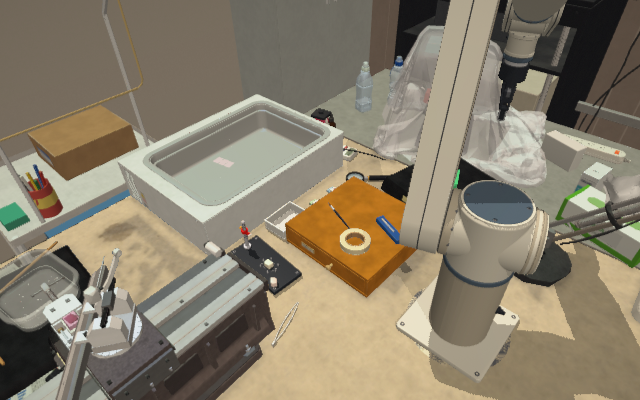

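View pics/top0.png

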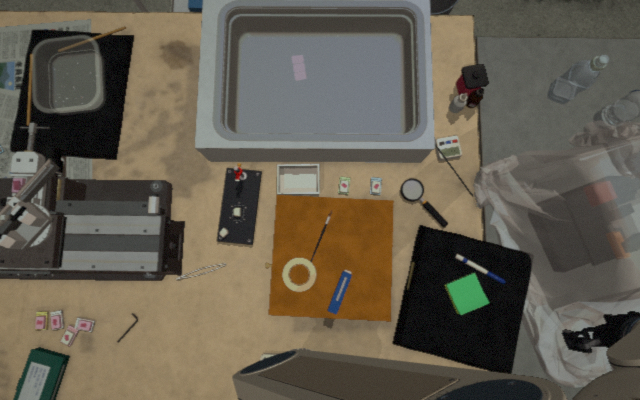

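View pics/wrist0.png

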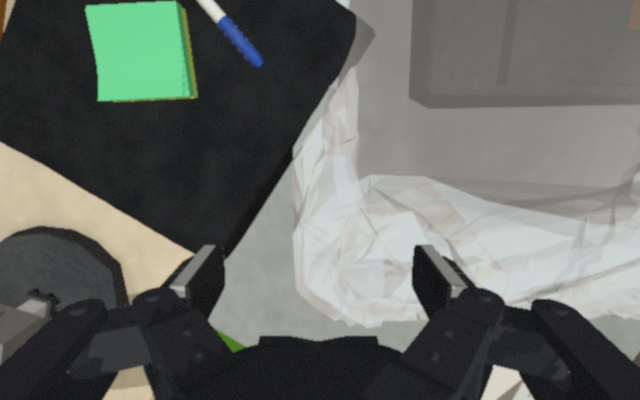

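The top view shows the stage at about (240,206), the tray at (298,180), the cassettes at (345,186) and (376,186), and the magnifier lens at (412,189) with its handle running to (445,222). I'll zoom in.

```bash
python3 - <<'E'
from h import *
d=ld("top0");im=d["image"][150:260,200:460,::-1]
cv2.imwrite("pics/topz.png",cv2.resize(im,None,fx=3,fy=3,interpolation=cv2.INTER_CUBIC))
d=ld("scene0");im=d["image"][160:300,220:420,::-1]
cv2.imwrite("pics/scz.png",cv2.resize(im,None,fx=4,fy=4,interpolation=cv2.INTER_CUBIC))
t=ld("top0")
for n,u,v,z in[("seat",237,212,.015),("off1",223,232,.02),("tray",298,180,.003),("c345",345,186,.01),("c376",376,186,.01),("lens",412,189,.007),("hand end",445,222,.007),("drawer tl",274,197,.072),("bathfrontL",204,160,.15),("bathfrontR",432,160,.15),("post",240,180,.015),("drawer tr",393,200,.072)]:
    print(n,onplane(t,u,v,z).round(3))
E
```

```text
seat [0.469 0.184 0.015]
off1 [0.415 0.218 0.02 ]
tray [0.561 0.024 0.003]
c345 [ 0.545 -0.103  0.01 ]
c376 [ 0.546 -0.187  0.01 ]
lens [ 0.539 -0.284  0.007]
hand end [ 0.451 -0.37   0.007]
drawer tl [0.502 0.08  0.072]
bathfrontL [0.577 0.242 0.15 ]
bathfrontR [ 0.585 -0.304  0.15 ]
post [0.556 0.18  0.015]
drawer tr [ 0.499 -0.222  0.072]
```

View pics/topz.png

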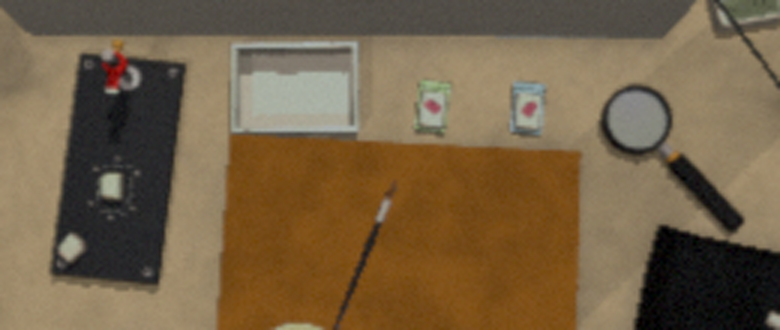

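View pics/scz.png

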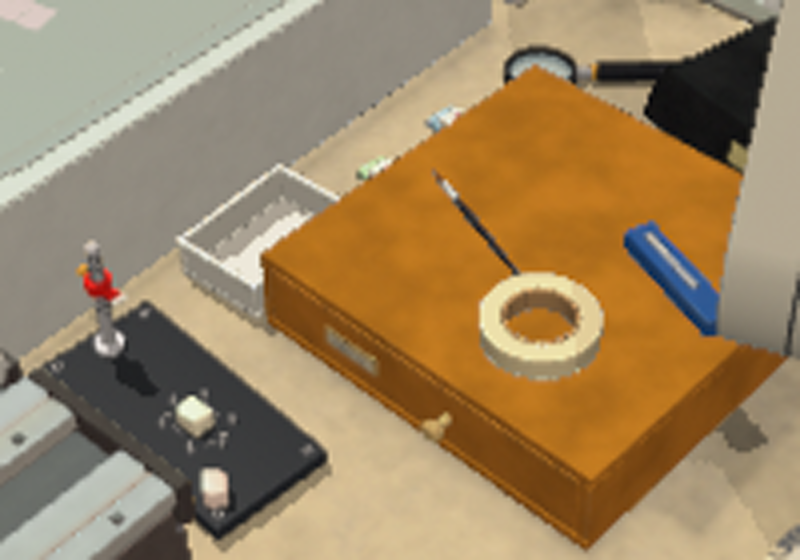

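The blue cassette is the right-hand one, at top pixel (376,186). I'm now flying the wrist camera over the lane and then over the stage.

```bash
python3 - <<'E'
from h import *
hp=np.pi/2
print(ctrl.inverse_kinematics([0.46,-0.2,0.30],[-hp,0,hp]),ctrl.inverse_kinematics([0.43,0.16,0.27],[-hp,0,hp-.1]))
ctrl.reach([0.46,-0.2,0.30],[-hp,0,hp]); snap("wrist","w1"); print(ctrl.current_time(),ctrl.current_ee_pos())
ctrl.reach([0.43,0.16,0.27],[-hp,0,hp-.1]); snap("wrist","w2"); print(ctrl.current_time(),ctrl.current_ee_pos())
print(ctrl.current_orientation(),ctrl.current_joint_positions())
E
```

```text
[-4.33853770e-01  1.59708214e-01  1.82828492e+00 -4.44089210e-16
  1.15359952e+00 -2.00465010e+00] [ 0.33027968  0.12461884  1.94526925  0.          1.07170456 -1.14051665]
1.9333 [ 0.45987571 -0.20054338  0.2998809 ]
3.3417 [0.43054329 0.15923757 0.27011219]
[-1.57116474e+00  6.28998015e-05  1.46959634e+00] [ 3.28462290e-01  1.24727193e-01  1.94485282e+00 -2.39913441e-04
  1.07170393e+00 -1.14101927e+00]
```

View pics/w1.png

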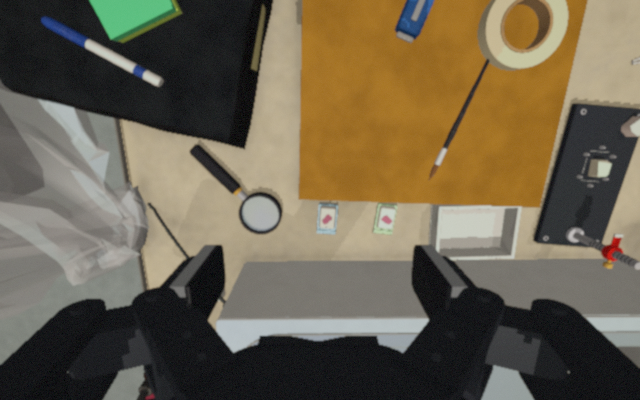

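View pics/w2.png

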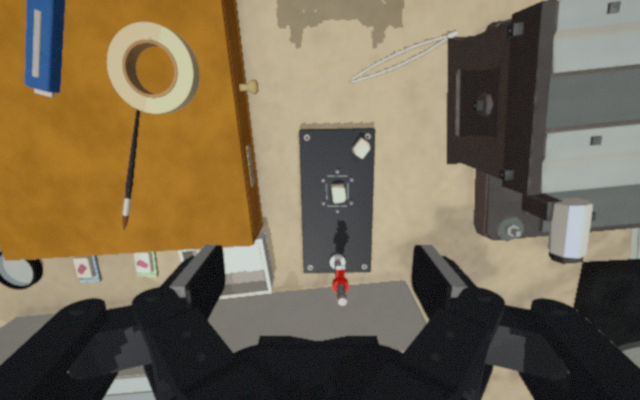

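w2 shows the stage spanning (300-375, 128-272), offcut 0 at (338,193) inside the pins, offcut 1 at (361,148) and the red index at (341,282). In w1 the blue cassette is at (327,218) and the magnifier lens at (260,212). Next I'll extract geometry.

```bash
python3 - <<'E'
from h import *
def z(n,r0,r1,c0,c1,f,out):
    im=ld(n)["image"][r0:r1,c0:c1,::-1]
    cv2.imwrite(f"pics/{out}.png",cv2.resize(im,None,fx=f,fy=f,interpolation=cv2.INTER_CUBIC))
z("w2",115,315,285,395,3,"w2z"); z("w1",130,270,180,320+90,3.4,"w1z")
E
```

```text
(no output)
```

View pics/w2z.png

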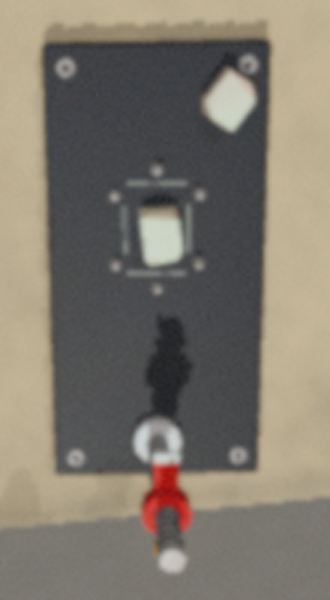

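View pics/w1z.png

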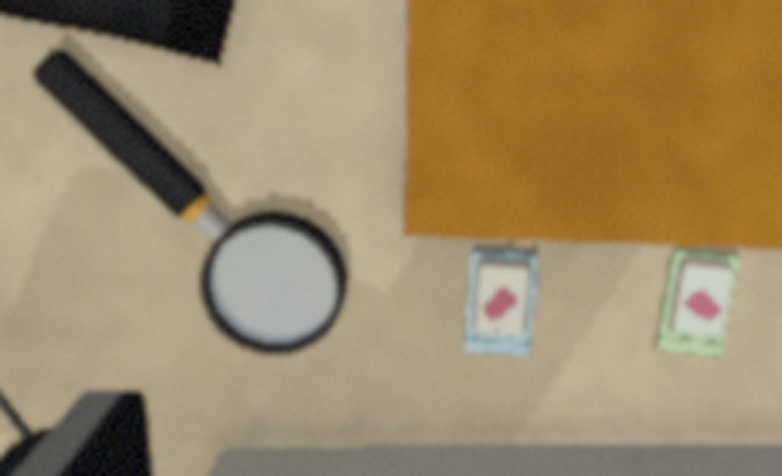

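```bash
cat > meas.py <<'E'
from h import *
w2=ld("w2")
f=lambda u,v:(u/3+285-.33,v/3+115-.33)
pins=[(115,196),(200,195),(115,265),(199,265),(157,171),(157,289)]
mod=np.array([(-15.5,18.25),(-15.5,-18.25),(15.5,18.25),(15.5,-18.25),(-26.5,0),(26.5,0)])/1000
# image left = drawer = -y ; so left pins are -y
mod[:4,1]*=-1
W=np.array([onplane(w2,*f(*p),0.0205)[:2] for p in pins])
c=W.mean(0); A=mod.T@(W-c); th=np.arctan2(A[0,1]-A[1,0],A[0,0]+A[1,1])
R=np.array([[np.cos(th),-np.sin(th)],[np.sin(th),np.cos(th)]])
print("seat",c.round(4),"yaw",np.degrees(th).round(2),"res mm",((W-c-mod@R.T)*1000).round(1).tolist())
for n,u,v in [("NL",66,67),("NR",248,63),("FL",76,457),("FR",238,455)]:
    p=onplane(w2,*f(u,v),.0155)[:2]; print(n,((p-c)@R*1000).round(1))
for n,pts,z in [("off0 top",[(141,221),(178,220),(182,262),(148,267)],.029),("off1 top",[(230,66),(257,98),(232,132),(203,103)],.028)]:
    P=np.array([onplane(w2,*f(*p),z)[:2] for p in pts]); print(n,P.round(4).tolist(),P.mean(0).round(4),"stage",((P.mean(0)-c)@R*1000).round(1))
    for i in range(4):
        e=P[(i+1)%4]-P[i]; print("  edge",(np.linalg.norm(e)*1000).round(1),np.degrees(np.arctan2(e[1],e[0])).round(1))
# index tip on plane y_stage=0 : flag front
tip2=c+R@np.array([.075,0])
for z in (.065,.07,.075,.08,.085,.09,.097): print(z,(proj(w2,[*tip2,z])*1).round(1), 'zoom',((proj(w2,[*tip2,z])-[284.67,114.67])*3).round(0))
E
python3 meas.py
python3 - <<'E'
from h import *
w=ld("w2");t=w["image"]
hsv=cv2.cvtColor(t[240:315,320:360],cv2.COLOR_RGB2HSV)
m=((hsv[...,0]<8)|(hsv[...,0]>172))&(hsv[...,1]>120)&(hsv[...,2]>60)
ys,xs=np.nonzero(m);print(xs.min()+320,xs.max()+320,ys.min()+240,ys.max()+240)
for r in range(255,300): print(r,[tuple(map(int,t[r,c])) for c in (338,340,342)])
E
```

```text
seat [0.4681 0.1809] yaw -5.18 res mm [[0.0, 0.2], [-0.1, -0.1], [-0.3, 0.0], [0.1, 0.0], [0.3, -0.2], [-0.1, 0.1]]
NL [-69.5 -38. ]
NR [-70.4  37.7]
FL [110.1 -37. ]
FR [109.9  38.6]
off0 top [[0.4609, 0.1741], [0.4621, 0.1896], [0.4806, 0.1899], [0.4814, 0.1753]] [0.4712 0.1822] stage [3.  1.7]
  edge 15.5 85.8
  edge 18.5 0.7
  edge 14.6 -87.1
  edge 20.4 -176.7
off1 top [[0.4007, 0.2156], [0.4146, 0.2257], [0.4275, 0.2147], [0.4144, 0.2037]] [0.4143 0.2149] stage [-56.7  29.1]
  edge 17.2 36.0
  edge 16.9 -40.6
  edge 17.1 -139.9
  edge 18.2 139.1
0.065 [338.9 260.3] zoom [163. 437.]
0.07 [339.2 262.3] zoom [163. 443.]
0.075 [339.4 264.2] zoom [164. 449.]
0.08 [339.7 266.3] zoom [165. 455.]
0.085 [340.  268.3] zoom [166. 461.]
0.09 [340.3 270.5] zoom [167. 467.]
0.097 [340.8 273.6] zoom [168. 477.]
332 348 270 292
255 [(133, 130, 129), (125, 121, 121), (86, 85, 85)]
256 [(152, 147, 146), (146, 143, 142), (122, 120, 121)]
257 [(156, 152, 151), (159, 157, 156), (160, 162, 161)]
258 [(153, 148, 147), (163, 162, 161), (185, 189, 187)]
259 [(136, 132, 133), (167, 169, 168), (193, 199,
[... 1337 characters left out ...]
8), (91, 74, 72)]
286 [(82, 68, 69), (83, 81, 80), (84, 79, 78)]
287 [(80, 74, 73), (79, 79, 76), (82, 79, 75)]
288 [(81, 77, 76), (80, 80, 78), (78, 75, 74)]
289 [(83, 77, 76), (79, 76, 75), (76, 74, 73)]
290 [(84, 73, 73), (87, 83, 82), (84, 82, 82)]
291 [(90, 75, 72), (88, 84, 84), (87, 84, 83)]
292 [(86, 73, 69), (82, 82, 78), (85, 83, 82)]
293 [(85, 75, 75), (83, 80, 79), (81, 79, 78)]
294 [(84, 79, 77), (79, 77, 76), (85, 83, 80)]
295 [(80, 77, 70), (91, 88, 86), (94, 91, 88)]
296 [(84, 78, 72), (95, 92, 91), (105, 102, 99)]
297 [(96, 87, 81), (112, 108, 107), (125, 124, 120)]
298 [(109, 100, 92), (153, 149, 147), (170, 166, 163)]
299 [(138, 131, 121), (186, 183, 179), (196, 191, 189)]
```

Seat at (0.468, 0.181), yaw −5.2°, pin fit within 0.3 mm. It's unclear which of offcut 1's sides are the flat ones, so I'll take a closer look.

```bash
python3 - <<'E'
from h import *
hp=np.pi/2
ctrl.reach([0.43,0.20,0.15],[-hp,0,hp-.09]); s=snap("wrist","w3"); print(ctrl.current_time(),ctrl.current_ee_pos(),ctrl.current_contact_force())
im=ld("w3")["image"][90:290,220:420,::-1]
cv2.imwrite("pics/w3z.png",cv2.resize(im,None,fx=3,fy=3,interpolation=cv2.INTER_CUBIC))
E
```

```text
3.9667 [0.43129241 0.19981636 0.15123926] [ 0.5541854  -0.2714439   0.76003388]
```

View pics/w3z.png

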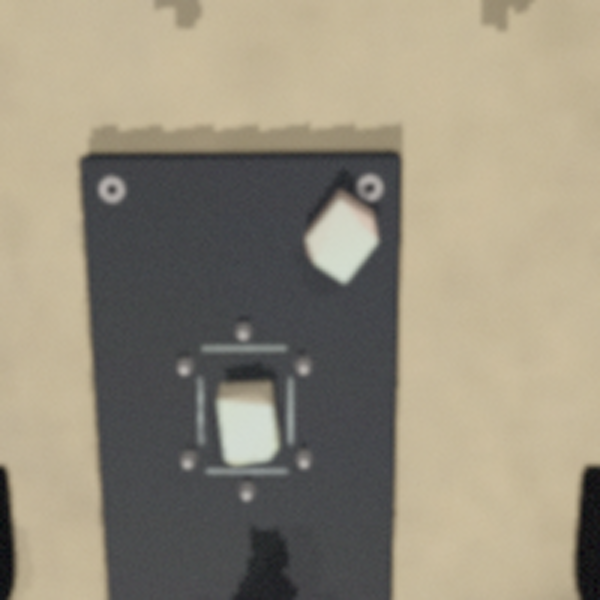

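```bash
python3 - <<'E'
from h import *
w=ld("w3"); f=lambda u,v:(u/3+220-.33,v/3+90-.33)
c0=np.array([.4681,.1809])
pins=[(185,367),(303,367),(188,461),(304,461),(243,331),(247,492)]
print("seat",np.mean([onplane(w,*f(*p),.0205)[:2] for p in pins],axis=0).round(4))
a=np.array([onplane(w,*f(*p),.0205)[:2] for p in pins]); e=a[5]-a[4]; print("yaw",np.degrees(np.arctan2(e[1],e[0])))
V=[(342,192),(378,215),(379,240),(345,284),(308,255),(305,238)]
P=np.array([onplane(w,*f(*p),.028)[:2] for p in V]);print(P.round(4).tolist())
for i in range(6):
    e=P[(i+1)%6]-P[i]; print((np.linalg.norm(e)*1000).round(1),np.degrees(np.arctan2(e[1],e[0])).round(1))
a=np.radians(-40); d=np.array([np.cos(a),np.sin(a)]);n=np.array([-d[1],d[0]])
print("along",(P@d*1000).round(1),"across",(P@n*1000).round(1))
print('off0'); V=[(217,400),(272,400),(278,450),(270,462),(226,466)]
P=np.array([onplane(w,*f(*p),.029)[:2] for p in V]);print(P.round(4).tolist())
for i in range(5):
    e=P[(i+1)%5]-P[i]; print((np.linalg.norm(e)*1000).round(1),np.degrees(np.arctan2(e[1],e[0])).round(1))
for p in [(220,380),(270,378)]: print(onplane(w,*f(*p),.024))
E
```

```text
seat [0.4677 0.181 ]
yaw -4.677325383395776
[[0.4009, 0.2159], [0.4084, 0.2256], [0.4155, 0.2254], [0.4275, 0.2147], [0.418, 0.2048], [0.4131, 0.2044]]
12.2 52.4
7.2 -1.6
16.0 -41.7
13.7 -133.7
5.0 -175.2
16.7 136.4
along [168.4 167.8 173.5 189.5 188.6 185. ] across [423.1 435.3 439.7 439.3 425.6 422.1]
off0
[[0.4592, 0.174], [0.4607, 0.1903], [0.4768, 0.1905], [0.4805, 0.1877], [0.4806, 0.1743]]
16.4 84.8
16.2 0.9
4.6 -37.1
13.4 -89.6
21.4 -179.1
[0.45470488 0.17499565 0.024     ]
[0.4554434  0.19008359 0.024     ]
```

```bash
python3 - <<'E'
from h import *
w=ld("w1")
im=w["image"][190:280,200:540,::-1]; cv2.imwrite("pics/w1z2.png",cv2.resize(im,None,fx=2.35,fy=4,interpolation=cv2.INTER_CUBIC))
for p in [(434,205),(521,207),(517,258),(438,256)]: print("trayrim",onplane(w,*p,.035).round(3))
for p in [(300,200),(430,205),(540,207)]: print("drawer",onplane(w,*p,.072).round(3))
for p in [(245,262),(430,261),(220,320),(520,318)]: print("bath bottom/top",onplane(w,*p,0).round(3),onplane(w,*p,.15).round(3))
t=ld("top0")
for p in [(277,165),(319,165),(319,194),(277,194)]: print("top trayrim",onplane(t,*p,.035).round(3))
for p in [(203,150),(432,150)]: print("top bath",onplane(t,*p,.15).round(3))
for p in [(203,161),(432,161)]: print("top bath bot?",onplane(t,*p,.0).round(3))
E
```

```text
trayrim [ 0.518 -0.042  0.035]
trayrim [0.521 0.076 0.035]
trayrim [0.598 0.084 0.035]
trayrim [ 0.594 -0.029  0.035]
drawer [ 0.5   -0.222  0.072]
drawer [ 0.507 -0.062  0.072]
drawer [0.51  0.075 0.072]
bath bottom/top [ 0.621 -0.314  0.   ] [ 0.544 -0.275  0.15 ]
bath bottom/top [ 0.62  -0.026  0.   ] [ 0.543 -0.085  0.15 ]
bath bottom/top [ 0.726 -0.361  0.   ] [ 0.613 -0.307  0.15 ]
bath bottom/top [0.723 0.131 0.   ] [0.611 0.019 0.15 ]
top trayrim [0.594 0.079 0.035]
top trayrim [ 0.596 -0.033  0.035]
top trayrim [ 0.518 -0.034  0.035]
top trayrim [0.516 0.077 0.035]
top bath [0.602 0.246 0.15 ]
top bath [ 0.609 -0.305  0.15 ]
top bath bot? [0.611 0.287 0.   ]
top bath bot? [ 0.62  -0.342  0.   ]
```

View pics/w1z2.png

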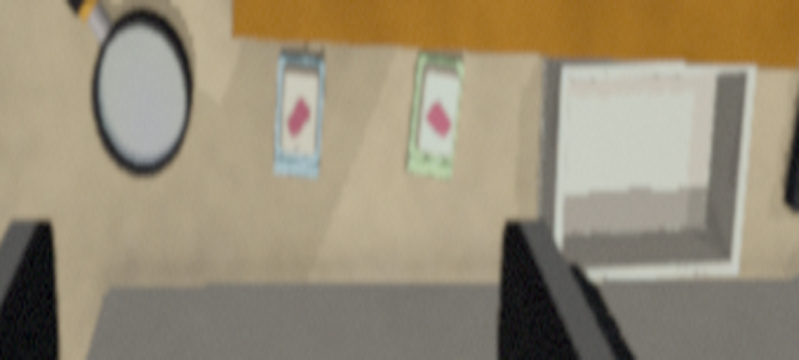

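```bash
cat >> h.py <<'E'
hp=np.pi/2
def O(deg): return [-hp,0,np.radians(deg)]
def st(tag=""): print(tag,round(ctrl.current_time(),2),np.round(ctrl.current_ee_pos(),4),"open",round(ctrl.current_opening(),4),"F",np.round(ctrl.current_contact_force(),1))
E
python3 - <<'E'
from h import *
ctrl.gripper_to(0.04,40)
ctrl.reach([.4143,.2151,.07],O(47)); st("above")
ctrl.move_linear([.4143,.2151,.0185],feed=.12,until_force=8); st("down")
ctrl.gripper_to(0.0,40); st("grip")
ctrl.move_linear([.4143,.2151,.10],feed=.2); st("up")
snap("wrist","w4")
E
```

```text
above 5.18 [0.4146 0.2152 0.0702] open 0.0403 F [-0.  -0.5 -0.3]
down 5.77 [0.4147 0.2152 0.0188] open 0.0397 F [ 0.9 -0.1 -0.2]
grip 6.1 [0.4149 0.2154 0.0194] open 0.0144 F [ 1.1 -0.9  6.1]
up 6.66 [0.4142 0.2151 0.1   ] open 0.0142 F [-0.1  0.3  0. ]
```

View pics/w4.png

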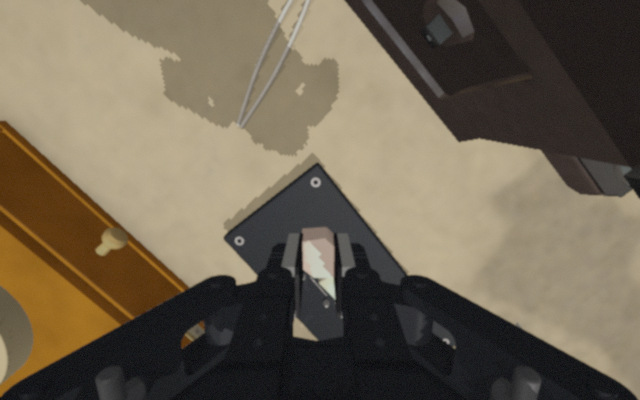

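Offcut 1 is held, with the wax between the pads at about (318,260). Next it goes to the tray.

```bash
python3 - <<'E'
from h import *
ctrl.move_linear([.4143,.2151,.13],feed=.25)
ctrl.reach([.545,.045,.13],O(92)); st("over tray")
ctrl.move_linear([.545,.045,.018],feed=.18,until_force=8); st("in")
ctrl.gripper_to(0.032,40); st("rel")
ctrl.move_linear([.545,.045,.13],feed=.25); 
ctrl.reach([.468,.182,.13],O(89)); st()
snap("wrist","w5")
E
```

```text
over tray 8.07 [0.544  0.0453 0.1289] open 0.0145 F [-0.3  0.1 -1. ]
in 8.84 [0.5454 0.0454 0.0186] open 0.0144 F [ 0.7  0.1 -0.4]
rel 9.15 [0.5457 0.045  0.0189] open 0.0321 F [-0.5 -0.2  0.4]
 10.43 [0.4675 0.1819 0.129 ] open 0.032 F [-0.6  0.5 -0.4]
```

View pics/w5.png

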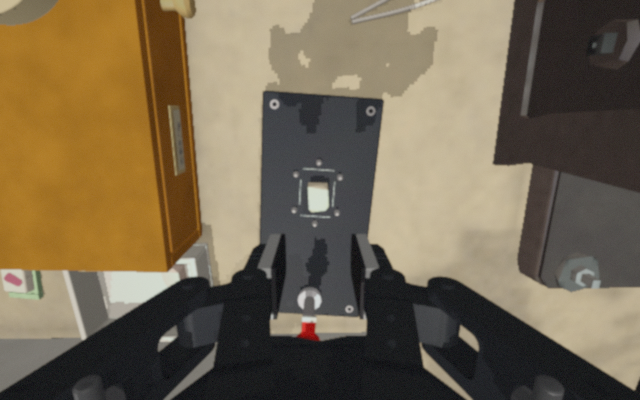

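```bash
python3 - <<'E'
from h import *
ctrl.move_linear([.468,.182,.0215],feed=.15,until_force=6); st("down")
ctrl.gripper_to(0.0,40); st("grip")
ctrl.move_linear([.468,.182,.13],feed=.2); st("up")
snap("wrist","w6")
E
```

```text
down 11.35 [0.4686 0.1819 0.022 ] open 0.0319 F [ 0.9 -1.  -0.2]
grip 11.63 [0.4688 0.1822 0.0226] open 0.0145 F [-0.5 -0.5  6.8]
up 12.32 [0.4675 0.1819 0.1296] open 0.0148 F [-0.7 -0.4  0.2]
```

View pics/w6.png

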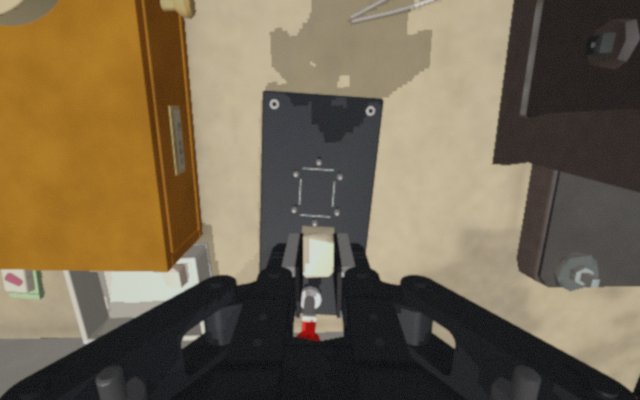

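```bash
python3 - <<'E'
from h import *
ctrl.reach([.545,.0,.13],O(92)); st("over tray")
ctrl.move_linear([.545,.0,.020],feed=.18,until_force=8); st("in")
ctrl.gripper_to(0.032,40); st("rel")
ctrl.move_linear([.545,.0,.14],feed=.25); 
ctrl.reach([.52,-.18,.15],O(90)); st()
snap("wrist","w7")
im=ld("w7")["image"][90:290,100:360,::-1]; 
im=ld("w7")["image"][140:240,270:370,::-1]; cv2.imwrite("pics/w7z.png",cv2.resize(im,None,fx=6,fy=6,interpolation=cv2.INTER_CUBIC))
E
```

```text
over tray 13.18 [0.5441 0.0006 0.1291] open 0.0145 F [-0.  -0.8  0.4]
in 13.94 [0.5454 0.0007 0.0206] open 0.0144 F [ 0.2  0.5 -0.3]
rel 14.25 [5.459e-01 2.000e-04 2.110e-02] open 0.0319 F [0.9 3.1 1.9]
 15.64 [ 0.5194 -0.1792  0.1488] open 0.0323 F [-0.1 -0.7 -0.4]
```

View pics/w7.png

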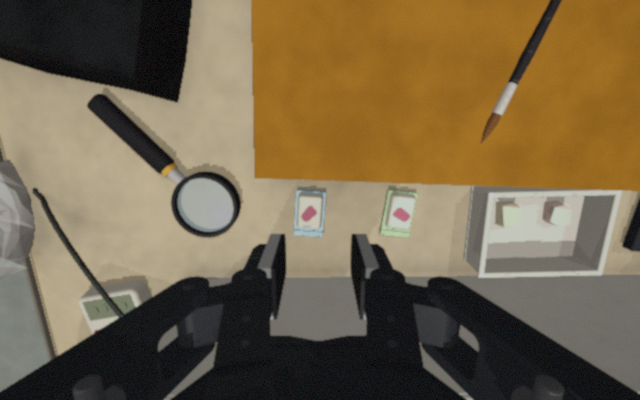

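View pics/w7z.png

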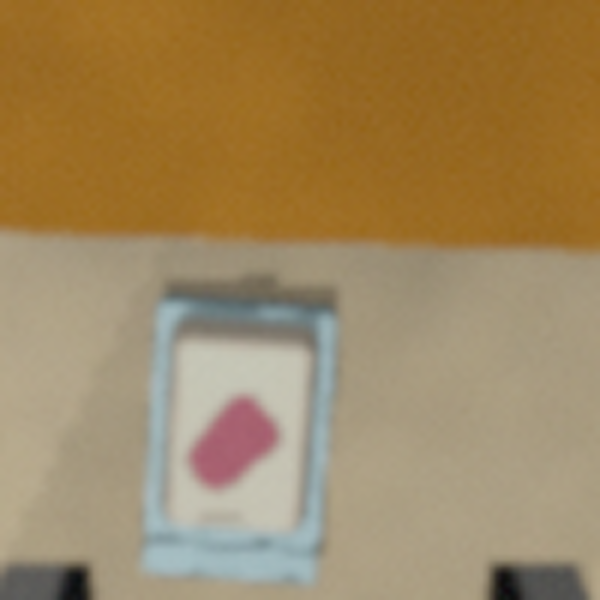

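Both offcuts lie in the tray, at (509,212) and (557,213). The blue cassette's label end faces the bath.

```bash
python3 - <<'E'
from h import *
w=ld("w7"); f=lambda u,v:(u/6+270-.42,v/6+140-.42)
def quad(V,z):
    P=np.array([onplane(w,*f(*p),z)[:2] for p in V]); m=P.mean(0)
    e1=P[3]-P[0];e2=P[2]-P[1]; g=P[1]-P[0]
    print(P.round(4).tolist(),"mid",m.round(4),"long",[ (np.linalg.norm(e)*1000).round(1) for e in(e1,e2)],[np.degrees(np.arctan2(e[1],e[0])).round(1) for e in (e1,e2)],"w",(np.linalg.norm(g)*1000).round(1),np.degrees(np.arctan2(g[1],g[0])).round(1))
quad([(158,300),(337,310),(322,550),(145,540)],.006)
quad([(174,337),(313,342),(302,528),(166,523)],.013)
for p in [(0,235),(300,240),(600,247)]: print("drawer",onplane(w,*f(*p),.072).round(4))
E
```

```text
[[0.5245, -0.1994], [0.5262, -0.1714], [0.5664, -0.1736], [0.5646, -0.2023]] mid [ 0.5454 -0.1867] long [np.float64(40.2), np.float64(40.3)] [np.float64(-4.1), np.float64(-3.1)] w 28.0 86.6
[[0.5286, -0.1966], [0.5295, -0.1753], [0.5599, -0.1769], [0.559, -0.1984]] mid [ 0.5443 -0.1868] long [np.float64(30.4), np.float64(30.5)] [np.float64(-3.4), np.float64(-3.1)] w 21.3 87.8
drawer [ 0.5    -0.2134  0.072 ]
drawer [ 0.5006 -0.1777  0.072 ]
drawer [ 0.5015 -0.1419  0.072 ]
```

```bash
python3 - <<'E'
from h import *
ctrl.gripper_to(0.044,30)
ctrl.reach([.5455,-.1867,.10],O(86.5)); st("above")
ctrl.move_linear([.5455,-.1867,.03],feed=.15,until_force=6)
print(ctrl.move_linear([.5455,-.1867,.0022],feed=.05,until_force=5)); st("down")
ctrl.gripper_to(0.0,30); st("grip")
ctrl.move_linear([.5455,-.1867,.15],feed=.2); st("up")
snap("wrist","w8")
im=ld("w8")["image"][160:320,250:390,::-1]; cv2.imwrite("pics/w8z.png",cv2.resize(im,None,fx=3.7,fy=3.7,interpolation=cv2.INTER_CUBIC))
E
```

```text
above 16.31 [ 0.5449 -0.186   0.0989] open 0.0441 F [-0.8  0.8 -0.9]
False
down 17.63 [ 0.5454 -0.1867  0.002 ] open 0.0439 F [ 0.3 -0.1  0.4]
grip 17.93 [ 0.5458 -0.1868  0.0026] open 0.027 F [-0.5  1.1  2. ]
up 18.82 [ 0.5447 -0.1864  0.149 ] open 0.027 F [-0.1  0.3 -0.4]
```

View pics/w8z.png

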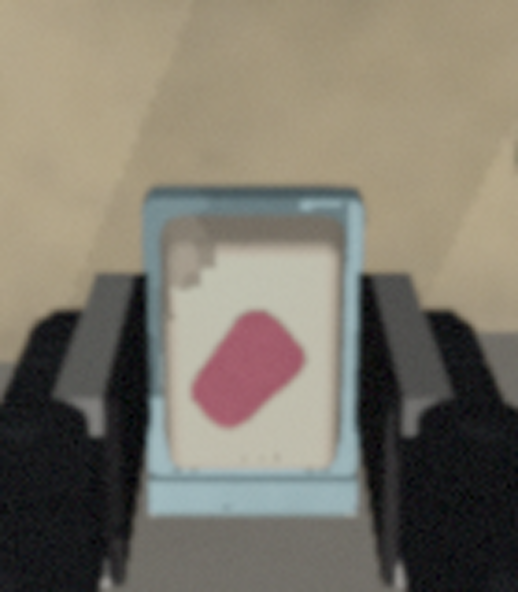

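```bash
python3 - <<'E'
from h import *
w=ld("w8"); f=lambda u,v:(u/3.7+250-.36,v/3.7+160-.36)
p=np.array(ctrl.current_ee_pos()); R=rot(ctrl.current_orientation()); print(np.degrees(ctrl.current_orientation()))
for n,u,v,z in [("TL",148,195,.006),("TR",360,195,.006),("BL",148,475,.006),("BR",358,478,.006),("wBL",180,468,.013),("wBR",330,468,.013),("wTL",170,240,.013),("wTR",335,243,.013)]:
    P=onplane(w,*f(u,v),.149-.0024+z); print(n,(R.T@(P-p)*1000).round(1))
E
```

```text
[-8.98606452e+01 -4.19636957e-02  8.65005355e+01]
TL [-13.1  -4.   20.4]
TR [13.6 -3.9 20.4]
BL [-14.   -4.1 -19.3]
BR [ 14.3  -4.  -19.8]
wBL [ -9.2 -11.  -14. ]
wBR [ 10. -11. -14.]
wTL [ -9.9 -11.   17. ]
wTR [ 10.1 -11.   16.6]
```

```bash
python3 - <<'E'
from h import *
ctrl.reach([.466,.1812,.13],O(85)); st("over")
ctrl.move_linear([.466,.1812,.045],feed=.15,until_force=10); st("hover")
print(np.degrees(ctrl.current_orientation()))
snap("wrist","w9")
im=ld("w9")["image"][120:320,220:420,::-1]; cv2.imwrite("pics/w9z.png",cv2.resize(im,None,fx=3,fy=3,interpolation=cv2.INTER_CUBIC))
E
```

```text
over 20.27 [0.4665 0.1806 0.13  ] open 0.0269 F [ 0.3  0.2 -0.1]
hover 20.99 [0.4666 0.181  0.0453] open 0.0268 F [-0.1 -0.1  0.5]
[-9.00250806e+01 -1.23490419e-02  8.49601100e+01]
```

View pics/w9z.png

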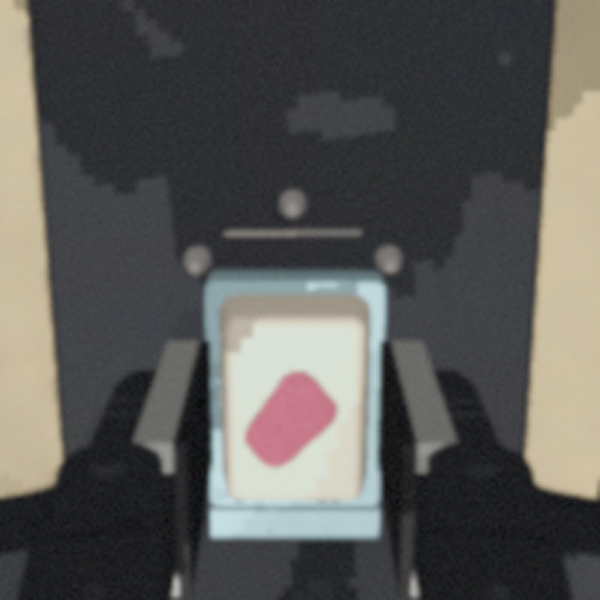

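```bash
python3 - <<'E'
from h import *
w=ld("w9"); f=lambda u,v:(u/3+220-.33,v/3+120-.33)
p=np.array(ctrl.current_ee_pos()); R=rot(ctrl.current_orientation())
for n,u,v,z in [("pinL",197,260,.021),("pinR",388,258,.021),("pinN",292,203,.021),("lineL",225,234,.015),("lineR",362,234,.015),("TL",204,280,.0453-.0024+.006),("TR",387,280,.0453-.0024+.006)]:
    P=onplane(w,*f(u,v),z); print(n,(R.T@(P-p)*1000).round(1))
E
```

```text
pinL [-18.1  24.7  15.2]
pinR [17.3 24.7 15.5]
pinN [-0.5 24.7 26. ]
lineL [-13.3  30.7  18.5]
lineR [12.9 30.7 18.5]
TL [-14.1  -3.2  20.6]
TR [14.3 -3.2 20.5]
```

```bash
python3 - <<'E'
from h import *
ctrl.move_linear([.465,.1807,.030],feed=.06,until_force=8); st("h")
print(ctrl.move_linear([.465,.1807,.0172],feed=.03,until_force=4)); st("down")
E
```

```text
h 21.44 [0.4646 0.1806 0.0297] open 0.0274 F [-0.2 -0.9 -0.1]
True
down 21.88 [0.465  0.1807 0.0175] open 0.0265 F [-0.4 -1.2  7.1]
```

```bash
python3 - <<'E'
from h import *
ctrl.gripper_to(0.044,30); st("rel")
ctrl.move_linear([.465,.1807,.13],feed=.15); st("up")
snap("wrist","w10")
im=ld("w10")["image"][120:320,220:420,::-1]; cv2.imwrite("pics/w10z.png",cv2.resize(im,None,fx=3,fy=3,interpolation=cv2.INTER_CUBIC))
E
```

```text
rel 22.19 [0.4645 0.1805 0.0171] open 0.0437 F [ 0.4  0.2 -0.2]
up 23.09 [0.4645 0.1805 0.1294] open 0.044 F [ 0.3 -0.4 -0.7]
```

View pics/w10z.png

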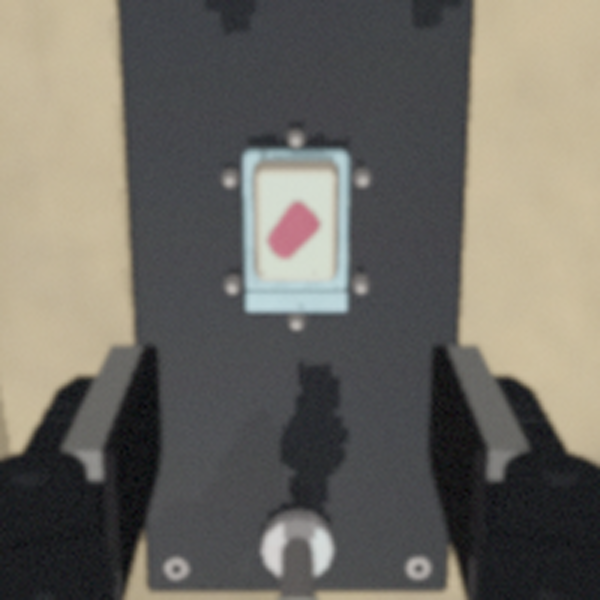

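The cassette sits between all six pins, wax side up. Next is an oblique view of the index, to get its height.

```bash
python3 - <<'E'
from h import *
from scipy.spatial.transform import Rotation as Ro
w=ld("w10"); f=lambda u,v:(u/3+220-.33,v/3+120-.33)
W=np.array([onplane(w,*f(*q),.028)[:2] for q in [(256,167),(337,167),(335,282),(258,282)]]); print("wax",W.mean(0).round(4),W.round(4).tolist())
pins=[(230,180),(361,180),(232,286),(360,286),(295,139),(296,323)]
print("seat",np.mean([onplane(w,*f(*q),.0205)[:2] for q in pins],axis=0).round(4))
B=np.array([onplane(w,*f(*q),.021)[:2] for q in [(243,152),(350,152),(348,291),(246,291)]]); print("base",B.mean(0).round(4))
R0=Ro.from_euler('xyz',O(87))
for a in (45,35):
    R=Ro.from_euler('y',-a,degrees=True)*R0; e=R.as_euler('xyz')
    he=ld  # noqa
    for tgt in ([.47,.18,.20],[.45,.18,.22],[.43,.18,.22],[.47,.18,.25]):
        q=ctrl.inverse_kinematics(tgt,list(e)); 
        cam=np.array(tgt)+R.as_matrix()@np.array([.0001,-.1423,.0678])
        print(a,tgt,e.round(3),None if q is None else np.round(q,2),cam.round(3))
E
```

```text
wax [0.4637 0.1813] [[0.4469, 0.172], [0.4488, 0.1933], [0.4806, 0.1904], [0.4788, 0.1694]]
seat [0.4681 0.1807]
base [0.4649 0.1813]
45 [0.47, 0.18, 0.2] [-2.356 -0.037  1.534] [0.57 0.21 2.36 4.41 0.41 0.81] [0.322 0.184 0.253]
45 [0.45, 0.18, 0.22] [-2.356 -0.037  1.534] None [0.302 0.184 0.273]
45 [0.43, 0.18, 0.22] [-2.356 -0.037  1.534] None [0.282 0.184 0.273]
45 [0.47, 0.18, 0.25] [-2.356 -0.037  1.534] None [0.322 0.184 0.303]
35 [0.47, 0.18, 0.2] [-2.181 -0.03   1.528] [ 0.51  0.17  2.27 -1.09  0.32 -0.02] [0.333 0.184 0.278]
35 [0.45, 0.18, 0.22] [-2.181 -0.03   1.528] [ 0.54  0.1   2.29 -0.97  0.37 -0.13] [0.313 0.184 0.298]
35 [0.43, 0.18, 0.22] [-2.181 -0.03   1.528] [ 0.57  0.07  2.32 -0.99  0.38 -0.08] [0.293 0.184 0.298]
35 [0.47, 0.18, 0.25] [-2.181 -0.03   1.528] [ 0.51  0.06  2.23 -0.77  0.41 -0.36] [0.333 0.184 0.328]
```

```bash
python3 - <<'E'
from h import *
ctrl.reach([.45,.18,.22],[-2.181,-.03,1.528]); st()
snap("wrist","w11"); snap("scene","s2")
im=ld("w11")["image"][140:260,240:400,::-1]; cv2.imwrite("pics/w11z.png",cv2.resize(im,None,fx=5,fy=5,interpolation=cv2.INTER_CUBIC))
im=ld("s2")["image"][200:300,200:320,::-1]; cv2.imwrite("pics/s2z.png",cv2.resize(im,None,fx=6,fy=6,interpolation=cv2.INTER_CUBIC))
E
```

```text
24.09 [0.4502 0.18   0.2197] open 0.0438 F [ 0.6 -0.7  0.9]
```

View pics/w11z.png

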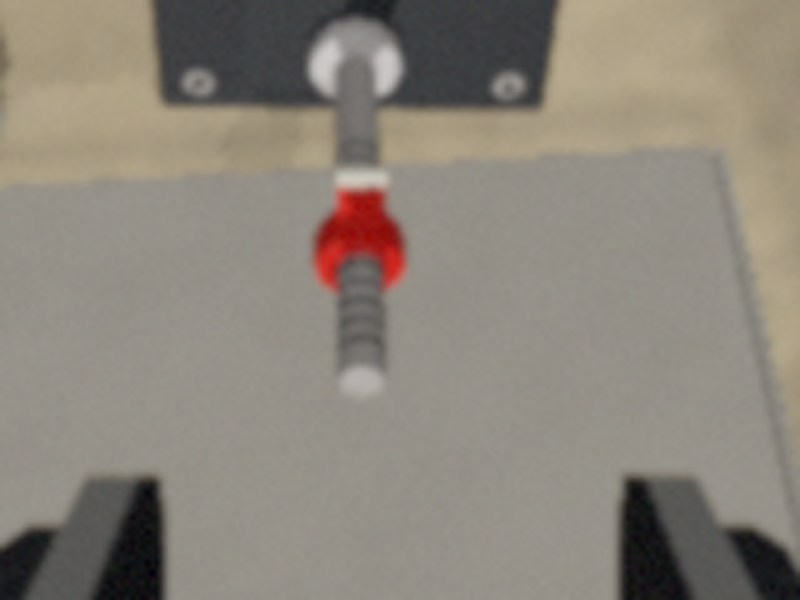

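View pics/s2z.png

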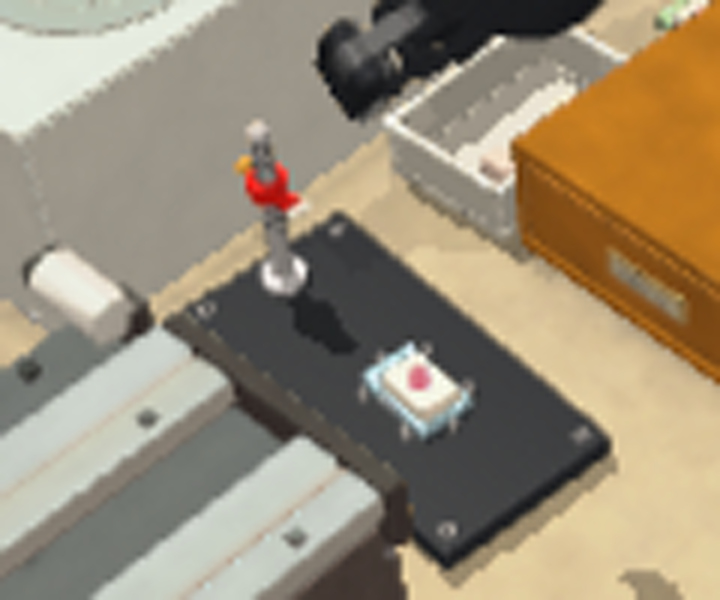

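```bash
python3 - <<'E'
from h import *
w=ld("w11"); g=lambda u,v:(u/5+240-.4,v/5+140-.4)
s=ld("s2"); k=lambda u,v:(u/6+200-.42,v/6+200-.42)
c=np.array([.468,.1809]);th=np.radians(-5.);R=np.array([[np.cos(th),-np.sin(th)],[np.sin(th),np.cos(th)]])
S=lambda x,y,z:[*(c+R@[x,y]),z]
G=lambda P:((proj(w,P)-g(0,0))*5).round(1); Kk=lambda P:((proj(s,P)-k(0,0))*6).round(1)
print("posttop pred",G(S(.1,0,.113)),"obs 361,381;", Kk(S(.1,0,.113)),"obs 259,130")
for x,y,o in [(.11,-.0375,(199,82)),(.11,.0375,(509,86))]: print("screw pred",G(S(x,y,.015)),"obs",o, Kk(S(x,y,.015)))
for z in np.arange(.070,.096,.004): print(round(z,3),"tip",G(S(.075,0,z)),Kk(S(.075,0,z)),"white back x=.08",G(S(.08,0,z)))
for ww,ss in [((362,175),(302,206)),]:
    P=tri((w,*g(*ww)),(s,*k(*ss))); print("tri",P.round(4),((P[:2]-c)@R*1000).round(1))
P=tri((w,*g(361,381)),(s,*k(259,130))); print("tri post",P.round(4),((P[:2]-c)@R*1000).round(1))
im=w["image"]
for r in range(168,186): print(r,im[r,308:318:3].tolist())
E
```

```text
posttop pred [361.4 382.4] obs 361,381; [256.5 127.4] obs 259,130
screw pred [199.1  80.5] obs (199, 82) [335.2 227.8]
screw pred [505.5  84. ] obs (509, 86) [206.6 307.7]
0.07 tip [361.2 140.9] [301.4 223.3] white back x=.08 [360.5 157.9]
0.074 tip [361.6 154.8] [300.3 217. ] white back x=.08 [360.9 171.9]
0.078 tip [361.9 169. ] [299.2 210.8] white back x=.08 [361.2 186. ]
0.082 tip [362.3 183.5] [298.1 204.5] white back x=.08 [361.6 200.4]
0.086 tip [362.7 198.2] [297.  198.2] white back x=.08 [361.9 215.1]
0.09 tip [363.  213.1] [295.9 191.9] white back x=.08 [362.3 229.9]
0.094 tip [363.4 228.2] [294.8 185.6] white back x=.08 [362.7 245.1]
tri [0.5398 0.1744 0.0828] [72.  -0.2]
tri post [0.5656 0.1724 0.1135] [98.  0.]
168 [[106, 100, 96], [102, 100, 97], [104, 101, 95], [166, 153, 126]]
169 [[101, 97, 93], [108, 105, 102], [99, 96, 91], [169, 156, 130]]
170 [[104, 99, 95], [105, 103, 101], [102, 99, 95], [170, 158, 132]]
171 [[106, 103, 98], [102, 101, 97], [105, 101, 96], [167, 155, 130]]
172 [[118, 115, 107], [117, 115, 109], [109, 105, 98], [160, 150, 129]]
173 [[143, 139, 1
[... 175 characters left out ...]
95, 184], [177, 174, 163]]
176 [[201, 186, 175], [203, 190, 180], [191, 180, 169], [178, 168, 158]]
177 [[200, 150, 140], [187, 149, 138], [170, 131, 122], [168, 147, 137]]
178 [[198, 96, 86], [164, 79, 73], [157, 62, 56], [156, 127, 118]]
179 [[199, 64, 60], [158, 28, 27], [155, 26, 21], [151, 119, 110]]
180 [[201, 62, 57], [158, 22, 17], [156, 26, 22], [150, 118, 109]]
181 [[200, 57, 51], [159, 11, 13], [154, 19, 13], [147, 114, 106]]
182 [[191, 43, 36], [159, 26, 20], [154, 24, 13], [142, 96, 88]]
183 [[174, 32, 29], [154, 21, 19], [153, 18, 11], [140, 63, 61]]
184 [[158, 27, 17], [152, 19, 12], [152, 23, 21], [136, 33, 27]]
185 [[150, 21, 18], [148, 25, 22], [147, 18, 17], [136, 18, 13]]
```

```bash
python3 - <<'E'
from h import *
w=ld("w7"); L=onplane(w,206,203,.012); E=onplane(w,93,100,.012); print(L.round(3),E.round(3))
d=E-L; print(np.degrees(np.arctan2(-d[1],-d[0])),np.linalg.norm(d)); u=d/np.linalg.norm(d); hc=L+.0885*u; print(hc)
yaw=np.degrees(np.arctan2(-d[1],-d[0]))-90
ctrl.reach([hc[0],hc[1],.16],O(yaw)); st(); print(ctrl.current_joint_positions().round(2) if hasattr(ctrl.current_joint_positions(),'round') else ctrl.current_joint_positions())
snap("wrist","w12")
E
```

```text
[ 0.536 -0.283  0.012] [ 0.444 -0.37   0.012]
43.66548619622362 0.12659728278652455
[ 0.47173078 -0.34382965  0.012     ]
 26.1 [ 0.472  -0.3429  0.16  ] open 0.044 F [-0.6  0.   0.4]
[-0.65  0.45  1.77 -0.    0.91  0.16]
```

View pics/w12.png

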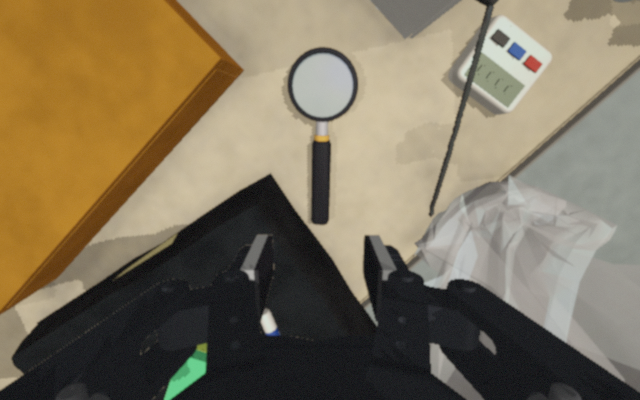

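```bash
python3 - <<'E'
from h import *
w=ld("w12"); g=w["image"].max(2)
for r in (150,165,180,195,210): 
    row=g[r,300:345]; d=np.nonzero(row<75)[0]; print(r,d.min()+300,d.max()+300)
col=g[130:235,320]; print([ (i+130,int(v)) for i,v in enumerate(col) if i%1==0 and (i<16 or i>85)])
m=((g[40:130,280:365]<80)*255).astype(np.uint8); cs,_=cv2.findContours(m,cv2.RETR_EXTERNAL,2); cc=max(cs,key=cv2.contourArea); print(cv2.fitEllipse(cc),cv2.minEnclosingCircle(cc))
p=np.array(ctrl.current_ee_pos()); o=ctrl.current_orientation(); R=rot(o); print(np.degrees(o))
def T(u,v,z): return (R.T@(onplane(w,u,v,z)-p)*1000).round(1)
print("end",T(320,223,.012),"start",T(321,141,.014),"lens",T(280+43,84,.014))
print("h150",T(321,150,.014),"h210",T(320,210,.014))
E
```

```text
150 313 329
165 312 328
180 312 328
195 312 328
210 312 327
[(130, 193), (131, 192), (132, 191), (133, 191), (134, 188), (135, 195), (136, 210), (137, 216), (138, 217), (139, 215), (140, 200), (141, 159), (142, 92), (143, 52), (144, 50), (145, 50), (216, 43), (217, 38), (218, 43), (219, 41), (220, 43), (221, 43), (222, 39), (223, 55), (224, 109), (225, 161), (226, 186), (227, 192), (228, 192), (229, 190), (230, 191), (231, 190), (232, 191), (233, 189), (234, 190)]
((42.251041412353516, 44.133697509765625), (67.8902816772461, 71.97571563720703), 2.633394479751587) ((42.0, 44.13888931274414), 36.359683990478516)
[-9.00036580e+01  4.50480270e-03 -4.62180137e+01]
end [  2.1 148.1 -39.9] start [  2.9 146.1  40.1] lens [  4.6 146.1  89.1]
h150 [  2.9 146.1  32. ] h210 [  2.1 146.1 -25.8]
```

```bash
python3 - <<'E'
from h import *
a,b,c=ld("w1"),ld("w7"),ld("w12")
P=tri((a,245,146),(b,180,100),(c,270,177)); print("mat corner",P.round(4))
for d,uv in ((a,(245,146)),(b,(180,100)),(c,(270,177))): print(proj(d,P).round(1),uv)
p=np.array(ctrl.current_ee_pos()); R=rot(ctrl.current_orientation()); print((R.T@(P-p)*1000).round(1))
E
```

```text
mat corner [ 0.4424 -0.3047 -0.0065]
[244.3 145.7] (245, 146)
[178.9  98.5] (180, 100)
[270.  174.6] (270, 177)
[-48.  166.6   4.9]
```

```bash
python3 - <<'E'
from h import *
p=np.array(ctrl.current_ee_pos()); o=ctrl.current_orientation(); R=rot(o)
tx=2.5; g=p+R@np.array([tx/1000,0,0]); dv=R@np.array([2.0,0,129.]); phi=np.degrees(np.arctan2(dv[1],dv[0]))
print("phi",phi,"grip",g.round(4))
ctrl.gripper_to(0.032,80)
ctrl.reach([g[0],g[1],.05],O(phi-90)); st("above")
print(ctrl.move_linear([g[0],g[1],.0022],feed=.07,until_force=6)); st("down")
ctrl.gripper_to(0.0,80); st("grip"); ctrl.pause(.2); st()
ctrl.move_linear([g[0],g[1],.20],feed=.2); st("up"); print(np.degrees(ctrl.current_orientation()))
snap("wrist","w13")
E
```

```text
phi 42.893751086411775 grip [ 0.4738 -0.3446  0.1601]
above 26.94 [ 0.474  -0.3446  0.0501] open 0.0324 F [ 0.  -0.1  0.5]
False
down 27.77 [ 0.4737 -0.3445  0.0021] open 0.0321 F [-0.1 -0.5  0.4]
grip 28.06 [ 0.4739 -0.3447  0.0028] open 0.0155 F [-1.1  1.1  4. ]
 28.26 [ 0.4738 -0.3447  0.0027] open 0.0154 F [-1.3  0.9  5.9]
up 29.4 [ 0.4731 -0.344   0.1988] open 0.0158 F [-0.8 -0.5 -1.1]
[-90.0208521    0.1204316  -47.10460491]
```

View pics/w13.png

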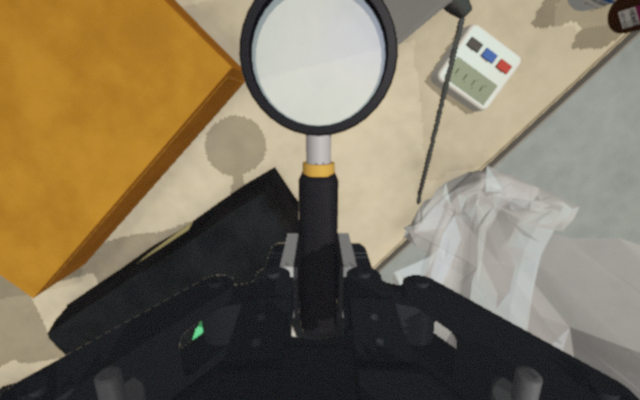

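```bash
python3 - <<'E'
from h import *
he=None
def width(n,rows,lo,hi,thr):
    g=ld(n)["image"].max(2).astype(float); best=[]
    for r in rows:
        row=g[r,lo:hi]; d=np.nonzero(row<thr)[0]; a,b=d.min(),d.max()
        # subpixel
        la=a-1+(row[a-1]-thr)/(row[a-1]-row[a]); lb=b+(thr-row[b])/(row[b+1]-row[b]); best.append((lb-la,r,la+lo,lb+lo))
    return max(best)
for n,rows,lo,hi in (("w12",range(70,100),280,366),("w13",range(40,70),215,420)):
    for thr in (90,110): print(n,thr,[round(float(x),2) for x in width(n,rows,lo,hi,thr)])
# expected width-> effective height above underside in w12
w=ld("w12");K=w["mtx"]; T=w["c2w"]; print("cam12",T[:3,3].round(4), "fwd",(-T[:3,2]).round(3))
hsv=None
# glass inner ellipse
for n,sl in (("w12",(50,120,290,357)),("w13",(0,130,245,395))):
    im=ld(n)["image"]; g=im.max(2); a,b,c,d=sl
    m=((g[a:b,c:d]>120)*255).astype(np.uint8); k,lab,stt,cen=cv2.connectedComponentsWithStats(m); 
    i=lab[(b-a)//2,(d-c)//2]; print(n,"glass",stt[i],cen[i]+[c,a])
E
```

```text
w12 90 [69.2, 84.0, 287.65, 356.85]
w12 110 [70.0, 84.0, 287.23, 357.23]
w13 90 [157.12, 53.0, 239.31, 396.43]
w13 110 [162.82, 69.0, 232.0, 394.82]
cam12 [ 0.5212 -0.2963  0.3023] fwd [-0.193 -0.183 -0.964]
w12 glass [   2    3   61   65 3090] [322.35307443  84.93171521]
w13 glass [    7     0   133   126 13974] [318.16638042  58.21704594]
```

```bash
python3 - <<'E'
from h import *
w=ld("w13"); g=w["image"].max(2); print([(r,int(g[r,300])) for r in range(118,142,1)], [(r,int(g[r,336])) for r in range(118,142,1)])
H=ld("w13"); 
he=np.array([[1,.0002,.001,.0001],[.0009,.266,-.964,-.1423],[-.0004,.964,.266,.0678],[0,0,0,1]])
d=dict(mtx=w["mtx"],c2w=he)  # tool coords
for y in (-.0113,-.0043,.0027):
    for P in ([0,y,.058],[0,y,.0885],[.031,y,.0885],[-.031,y,.0885],[0,y,.0615]): print(P,proj(d,P).round(1))
E
```

```text
[(118, 210), (119, 211), (120, 208), (121, 197), (122, 166), (123, 104), (124, 55), (125, 47), (126, 46), (127, 50), (128, 46), (129, 45), (130, 42), (131, 42), (132, 79), (133, 146), (134, 189), (135, 200), (136, 202), (137, 201), (138, 201), (139, 203), (140, 202), (141, 203)] [(118, 214), (119, 213), (120, 211), (121, 200), (122, 168), (123, 111), (124, 63), (125, 51), (126, 51), (127, 47), (128, 50), (129, 49), (130, 44), (131, 41), (132, 78), (133, 148), (134, 192), (135, 205), (136, 209), (137, 209), (138, 211), (139, 210), (140, 210), (141, 211)]
[0, -0.0113, 0.058] [317.9 134.3]
[0, -0.0113, 0.0885] [317.9  53.9]
[0.031, -0.0113, 0.0885] [398.4  53.9]
[-0.031, -0.0113, 0.0885] [237.5  54. ]
[0, -0.0113, 0.0615] [317.9 125.6]
[0, -0.0043, 0.058] [318.  133.1]
[0, -0.0043, 0.0885] [317.9  56.9]
[0.031, -0.0043, 0.0885] [394.1  56.8]
[-0.031, -0.0043, 0.0885] [241.8  56.9]
[0, -0.0043, 0.0615] [318.  124.8]
[0, 0.0027, 0.058] [318. 132.]
[0, 0.0027, 0.0885] [317.9  59.5]
[0.031, 0.0027, 0.0885] [390.3  59.5]
[-0.031, 0.0027, 0.0885] [245.6  59.6]
[0, 0.0027, 0.0615] [318.  124.1]
```

The magnifier is held, with the lens centred on the tool axis at columns 239-396 and the size expected when level. Now I'll carry it to the stage.

```bash
python3 - <<'E'
from h import *
phi=15.; L=np.array([.4638,.1812]); u=np.array([np.cos(np.radians(phi)),np.sin(np.radians(phi))]); t=L-.0883*u
print(t,ctrl.inverse_kinematics([t[0],t[1],.17],O(phi-90)))
ctrl.reach([t[0],t[1],.17],O(phi-90)); st("over")
ctrl.move_linear([t[0],t[1],.0747],feed=.12,until_force=10); ctrl.pause(.3); st("there"); print(np.degrees(ctrl.current_orientation()))
snap("wrist","w14"); snap("scene","s3"); snap("top","t3")
im=ld("s3")["image"][190:290,210:330,::-1]; cv2.imwrite("pics/s3z.png",cv2.resize(im,None,fx=6,fy=6,interpolation=cv2.INTER_CUBIC))
im=ld("t3")["image"][150:260,200:320,::-1]; cv2.imwrite("pics/t3z.png",cv2.resize(im,None,fx=5,fy=5,interpolation=cv2.INTER_CUBIC))
E
```

```text
[0.37850875 0.15834628] [ 3.67210605e-01  2.05969741e-01  2.13280245e+00 -4.44089210e-16
  8.02820460e-01  1.67620754e+00]
over 31.31 [0.3791 0.1581 0.1701] open 0.0157 F [ 0.3  0.5 -0.9]
there 32.55 [0.3788 0.1585 0.0752] open 0.0157 F [ 0.1  0.1 -1.2]
[-8.99406942e+01  7.02281703e-03 -7.49965788e+01]
```

View pics/w14.png

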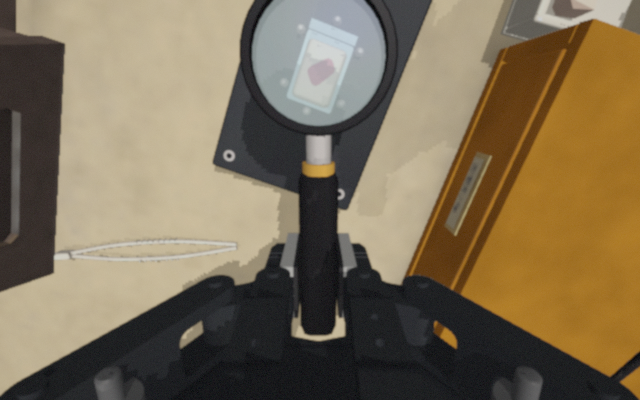

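View pics/s3z.png

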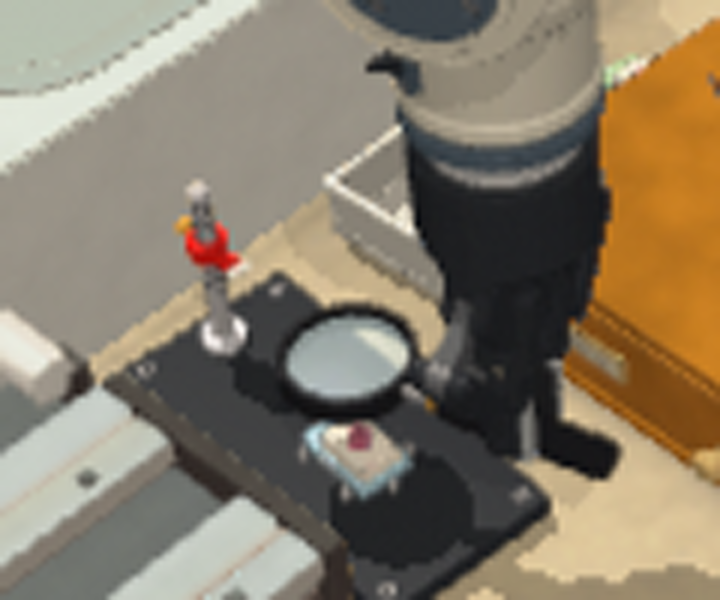

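View pics/t3z.png

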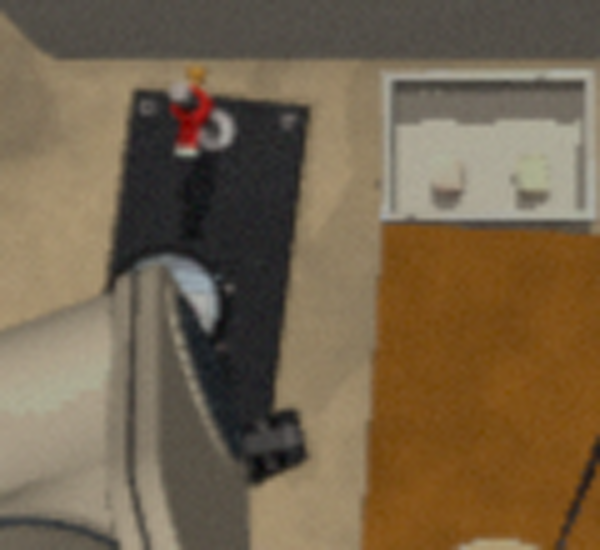

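```bash
python3 - <<'E'
from h import *
s=ld("s3"); k=lambda u,v:(u/6+210-.42,v/6+190-.42)
Z=lambda P:((proj(s,P)-k(0,0))*6).round(1)
for z in (.073,.0795,.086): print("lens",z,Z([.4638,.1812,z]),"tip",Z([.468+.0747,.1809-.0065,z]))
a=np.linspace(0,2*np.pi,200); C=np.array([Z([.4638+.031*np.cos(t),.1812+.031*np.sin(t),.0795]) for t in a]); print("rim mid extents",C.min(0),C.max(0))
print("posttop",Z([.468+.0996,.1809-.0087,.113]),"obs 197,187")
w=ld("w14"); 
print("wax center px",proj(w,[.4638,.1812,.028]).round(1),"lens centre px",proj(w,[.4638,.1812,.0795]).round(1))
g=s["image"][225:270,250:285].max(2); print()
st(); print(ctrl.current_dq())
E
```

```text
lens 0.073 [348.6 370.8] tip [240.5 278.7]
lens 0.0795 [347.2 360.7] tip [238.8 268.5]
lens 0.086 [345.7 350.4] tip [237.  258.3]
rim mid extents [275.6 309.3] [418.5 414.2]
posttop [196.5 187.4] obs 197,187
wax center px [318.1  72.8] lens centre px [318.1  58.4]

 32.7 [0.3786 0.1584 0.0749] open 0.0154 F [-0.3  1.  -1. ]
[ 1.22624356e-03  3.70014719e-03 -1.03549817e-03  5.33826338e-05
  3.96759735e-04  6.90878383e-04]
```

```bash
python3 - <<'E'
from h import *
ctrl.close_job(); st()
E
```

```text
the job is handed in; nothing more can be done
the job is handed in; nothing more can be done
```

I finished the job in the order asked and handed it in at about 33 s, well inside the 72 s limit.

- **Offcuts:** both wax offcuts are in the white tray. They show there in a wrist picture and again in the last top picture.
- **Cassette:** the blue cassette is released, flat between all six pins, wax side up. It touched down at the expected seated height, and the picture taken after release shows it between all the pins.
- **Magnifier:** the arm is still holding it by the handle, with the lens over the middle of the wax block. The middle of the rim is at z ≈ 0.0795 m, about 50 mm above the top of the block.

**Final checks:** the lens centre in the scene camera came within about 2 zoomed pixels of where it should be (349,360 seen, 347,361 predicted). The rim was within 1 to 2 px in width but only to about 1 scene pixel in height, so the lens looks level to within what these pictures can show.

**Disagreement:** the height of the index is less certain. The wrist views put the tip at about 79 mm above the worktop, while the coarser scene camera suggested 81 to 83 mm. I kept 79.5 mm, so the focus height could be off by 1 to 3 mm.

I did not contact the index, the green cassette, the forceps, the timer or the tray, and saw no sign that any of them moved.

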